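# Set the cell clamp screw of a bench photometer

### The arm

A 6-joint arm with a two-finger parallel gripper is mounted at the origin on the work surface. World frame = base frame: x ahead of the robot, y to its left, z up, the work surface at z = 0. Lengths are in mm, angles in degrees, forces in N, time in s.
With the tool pointing down it reaches from about 325 to 925 mm from the base axis. Payload 3.1 kg.
Tool frame: the origin (TCP) lies at the very end of the fingers, on their centre line; the grasp point (between the pads) lies grasp_offset behind it (grasp_offset is the distance from the TCP to the grasp point, in mm); z points along the fingers, x is the direction in which the jaws open and shut, and the axes are right-handed (so a half turn about z gives the same grasp; the last joint's range is limited). The gripper opens to 85 mm and grips with 20 to 120 N. Pads are 22 mm wide; open, the fingers measure 114 mm over their backs; the gripper's body (76 mm by 85 mm) begins 54 mm behind the grasp point. The pads swing forward as they close: fully open they stand 13 mm farther back than shut.
Start: joints at [60.779, 12.427, 92.441, -0, 75.132, -6.429], TCP at [242.102, 576.217, 231.3] pointing down, gripper open.
Joint ranges: [-157.48, 157.48], [-44.54, 120.13], [17.64, 146.25], [-64.5, 244.5], [7.68, 150.69], [-147.95, 147.95]. Speed limits (degrees/s): [159.86, 159.86, 180, 180, 180, 180].

### API

Orientations are given as [roll, pitch, yaw] about the fixed x, y, z axes, in that order (R = Rz(yaw) Ry(pitch) Rx(roll)).
In Python, from station import * gives the robot as it stands. Calls block until the motion is done:
- goto(position, orientation): joint-space move of the TCP to a pose.
- move_l(position, attitude=None, speed=150): straight line of the TCP; attitude=None keeps the orientation; speed is the mean speed in mm/s.
- move_j(angles): joint-space move.
- grip(opening, squeeze=None): finger opening in mm; squeeze is the grip in N (None keeps the last); returns when the fingers have stopped.
- wait(seconds).
- solve_ik(position, orientation): joint angles nearest the present ones, or None.
- get_obs(): the state.
- get_image(name): name is "side" or "top"; returns the picture (400x640x3 uint8, red, green, blue); there is no depth.
- get_calibration(name): a dict with "fx", "fy", "cx", "cy" (pixels), "D" ([k1, k2, p1, p2, k3] as OpenCV has them; the pictures are not rectified), "R" (3x3) and "t" (3): a world point X has camera coordinates R X + t. Camera axes: x right, y down, z forward; pixel columns grow to the right and rows downward; lengths in mm; the calibration is good to about 2 mm. A picture is of the moment at which its call begins. get_calibration takes no time and is no camera call.
A pose or a line that the arm cannot do raises Unreachable and nothing moves.
- sign_off(): hands the job in, once; it reports no verdict.
Trained networks look in the newest picture that a camera, given by its name, has taken for a name from the list of things; names that differ only in an ending like _2 or _b are one class to them, and where a whole thing is asked for, a point or a joint stands for the part that bears it (a point fixed in the world has none). Each returns a list of dicts, best first, with "score" (0 to 1); they miss things now and then, are a little off and sometimes report something else, mostly with a low value. They report only what shows in the picture. A call takes as long as a camera call. They do not tell look-alikes from the thing itself.
- spot_in(name, camera): "extent" ([centre column, centre row, width, height] in pixels, round what is visible of it).
- regions_of(name, camera): "region" (400x640 bool, what is visible of it) and "extent" ([centre column, centre row, width, height] in pixels, round what is visible of it).
The state is a dict: "t": time; "joint_pos": joint angles; "qvel": joint speeds; "effort": joint torques, N m; "tcp_pos": TCP position; "ee_rot": TCP orientation; "wrist_force": force on the tool from outside, world axes, zero at the start; "moment": the same for the moment, N m; "grip_width": finger opening in mm.
Only numpy, scipy, OpenCV 4.12 (cv2) and the standard library are available. Lean on these libraries where they do the work, as an engineer would, in place of code of your own. Each camera call takes 0.05 s, during which the arm holds its last target.

### The job

Lift the loose orange dust cap off the photometer's clamp screw and stand it upright, without dropping it, on the white tray. Then turn the black thumbscrew clockwise until it seats, back it off a quarter turn so that the glass cell is not strained, and finish still gripping the thumbscrew at that setting. Leave the bottles and the beaker alone.

Things in the scene. Friction and masses are not known exactly. Their poses are not given: they have to be found in the camera images.
- meter: bench photometer, ivory box 170 (x) x 130 (y) x 80 mm high, fixed to the bench. Origin: centre of its underside; z up; -x is the front with the screen. On its top a steel flange, 68 mm wide, 4 mm thick, surrounds the thumbscrew, whose vertical axis is at x = -35 mm, y = 0; a steel strap as thick runs from it along +x over a green glass cell. Only cap and screw stand above 90 mm.
- screw_grip (a point): point on the vertical axis of the thumbscrew, 109 mm above the bench: the height to grip. Black ribbed round knob, 32 mm in diameter, from 90 to 120 mm above the bench, with a white pointer line on top from centre to rim and down its side (the point turns with it; its -x axis is the pointer). It does not rise or sink in turning. At the start it is hidden under the cap.
- screw (a joint): rotation of the thumbscrew in rad: 0 when seated (a firm stop; the pointer then points to the red mark on the flange, on the meter's -x side), growing anticlockwise seen from above as it is backed off, upper stop at 4.2. It starts 2.0 to 2.9 rad out. Friction about 0.05 N m; it stays where it is left.
- cap_center (a point): loose orange dust cap, about 60 g: inverted cup 54 mm in diameter, 44 mm high (inside 46 wide, 40 deep), with a round stud on top, 20 mm in diameter, 30 mm high. The point is on its axis, 37 mm above its lower rim (the stud runs from 7 to 37 mm above the point); z up through the stud. At the start it stands over the thumbscrew, rim on the flange 84 mm above the bench.
- tray: white plastic tray, fixed, 180 (x) x 140 (y) mm, walls 4 mm thick and 15 mm high, floor 4 mm above the bench, empty. Origin: centre of its underside, on the bench. It lies to the left or to the right of the photometer.
- mat: flat blue-green mat, fixed, 180 (x) x 140 (y) x 4 mm, on the other side of the photometer, on which two bottles and a beaker stand. Origin: centre of its underside.
- bottle_a_center (a point): amber glass bottle with a black cap, 42 mm in diameter, 85 mm high; the point is at its centre, half-way up. Bystander.
- bottle_b_center (a point): amber glass bottle with a black cap, 36 mm in diameter, 70 mm high; the point is at its centre, half-way up. Bystander.
- beaker_center (a point): empty glass beaker, 56 mm in diameter, 70 mm high; the point is on its axis, half-way up. Bystander.
There are look-alikes about, which are no part of the job. Of the things like the meter, leave any that is blue or pink; of the rest the larger one is meant.

How it is judged:
By the outcome, as a careful person would: the job done as asked, in the order asked, and still so for the second after the job is handed in, while the arm keeps its last pose, push and grip.
It also fails if it takes over 54 s, if anything falls off the work surface, if the arm or the gripper's body presses on something with over 40 N, if the wrist force passes 120 N, or if a joint passes its speed limit or range.

## Working session

There is one attempt and no reset: what is moved stays moved. The work goes in short steps, each a Python script; the robot and the scene stay as the last script left them, time stands still between calls to the robot, and variables do not carry over. Pictures are saved under pics/ and viewed, and the job is handed in when it is done.

```bash
ls; mkdir -p pics; python3 - <<'E'
from station import *
import cv2
for n in("side","top"):
    im=get_image(n); cv2.imwrite(f"pics/{n}0.png",im[:,:,::-1])
    c=get_calibration(n); print(n,c)
    for k in("meter","cap_center","tray","mat"):
        print(k,[(round(d["score"],2),[round(float(x)) for x in d["extent"]]) for d in spot_in(k,n)])
o=get_obs();print(o)
try: print(grasp_offset)
except Exception as e: print(e)
E
```

```text
pics
side {'fx': 495.16955423514224, 'fy': 495.16955423514224, 'cx': 327.69378410270104, 'cy': 193.53236413790438, 'D': array([-0.13346686,  0.        ,  0.        ,  0.        ,  0.        ]), 'R': array([[ 0.73536482, -0.67726739,  0.0233981 ],
       [-0.36144344, -0.42118712, -0.83184136],
       [ 0.57323401,  0.60324978, -0.55452004]]), 't': array([-461.15192614,  288.10924649,  881.86052649])}
meter [(0.96, [289, 172, 53, 42]), (0.89, [417, 229, 51, 55]), (0.89, [373, 182, 70, 68]), (0.79, [317, 228, 89, 77])]
cap_center [(0.72, [218, 170, 15, 27]), (0.62, [304, 203, 27, 34])]
tray [(0.55, [351, 314, 116, 87])]
mat [(0.68, [210, 197, 78, 46])]
top {'fx': 366.0612191826781, 'fy': 366.0612191826781, 'cx': 321.552987559952, 'cy': 201.70168750283756, 'D': array([-0.01757026,  0.        ,  0.        ,  0.        ,  0.        ]), 'R': array([[-0.00919505, -0.99987843, -0.01259275],
       [-0.99770594,  0.01001828, -0.06695146],
       [ 0.06706948,  0.01194824, -0.99767676]]), 't': array([ 19.06195401, 592.99513556, 851.65270019])}
meter [(0.83, [342, 216, 69, 88]), (0.81, [322, 112, 75, 88]), (0.81, [241, 171, 51, 61]), (0.73, [408, 142, 61, 61])]
cap_center [(0.61, [344, 232, 30, 25])]
tray [(0.83, [436, 261, 69, 81])]
mat [(0.69, [214, 260, 61, 81])]
{'t': 0.5, 'joint_pos': array([ 6.07794892e+01,  1.24294993e+01,  9.24437791e+01, -2.61523340e-04,
        7.51320270e+01, -6.42990116e+00]), 'qvel': array([ 0.1013596 ,  0.03466241, -0.16525527,  0.14089013, -0.01599158,
        0.04126967]), 'effort': array([ 2.99564199e-04, -3.96393228e+01, -3.03837097e+01, -1.66258201e-04,
        2.15594009e-03,  9.36236518e-06]), 'tcp_pos': array([242.08913819, 576.19291763, 231.25280683]), 'ee_rot': array([-1.79999657e+02,  5.30038453e-03,  6.72094575e+01]), 'wrist_force': array([1.09010987, 0.31738143, 0.49773272]), 'moment': array([0.04175771, 0.03420397, 0.00639371]), 'grip_width': 85.51769090488825}
18.700000000000003
```

View pics/side0.png

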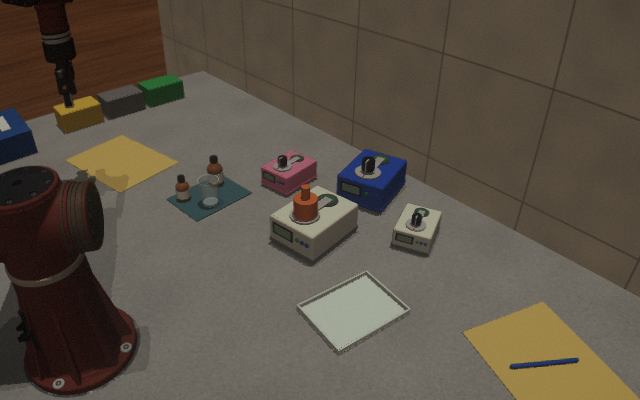

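View pics/top0.png

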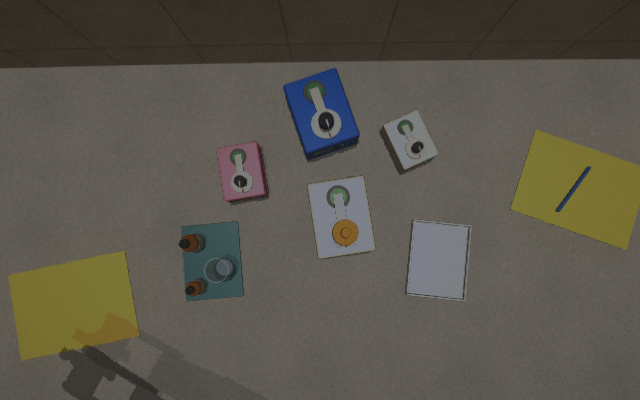

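The top view shows four meters: blue (322,112), pink (241,171), small ivory (410,140), and the large ivory one with the orange cap at (342,217), which is the target. The tray is at (439,260). In the side view the target meter is at (315,225) and its cap at (305,203).

Next I'll fit the poses from the masks in both views.

```bash
cat > h.py <<'E'
from station import *
import cv2, numpy as np
from scipy.optimize import minimize, least_squares
def proj(X,n):
    c=get_calibration(n); K=np.array([[c["fx"],0,c["cx"]],[0,c["fy"],c["cy"]],[0,0,1.]])
    p,_=cv2.projectPoints(np.asarray(X,float).reshape(-1,1,3),cv2.Rodrigues(np.asarray(c["R"]))[0],np.asarray(c["t"],float),K,np.asarray(c["D"]))
    return p.reshape(-1,2)
def box(x,y,a,dx,dy,h):
    P=np.array([[i*dx/2,j*dy/2,k] for i in(-1,1) for j in(-1,1) for k in(0,h)],float)
    R=np.array([[np.cos(a),-np.sin(a)],[np.sin(a),np.cos(a)]]); P[:,:2]=P[:,:2]@R.T+[x,y]; return P
S=4
def hullmask(X,n):
    p=proj(X,n); m=np.zeros((400*S,640*S),np.uint8)
    cv2.fillConvexPoly(m,np.round(((cv2.convexHull(p.astype(np.float32))+.5)*S-.5)*16).astype(np.int32),1,shift=4)
    return cv2.resize(m.astype(np.float32),(640,400),interpolation=cv2.INTER_AREA)
def up(n,uv,z):
    f=lambda q: proj([[q[0],q[1],z]],n)[0]-uv
    return least_squares(f,[500,0]).x
def cyl(x,y,z0,z1,r):
    t=np.linspace(0,2*np.pi,40); return np.array([[x+r*np.cos(a),y+r*np.sin(a),z] for a in t for z in(z0,z1)])
def pick(name,n,near):
    ds=[d for d in regions_of(name,n) if np.hypot(d["extent"][0]-near[0],d["extent"][1]-near[1])<15]
    return ds[0] if ds else None
E
python3 - <<'E'
from h import *
get_image("side");get_image("top")
M={}
for n,ns in(("top",dict(meter=(342,217),tray=(439,260),cap_center=(345,232))),("side",dict(meter=(315,225),tray=(353,312),cap_center=(305,203)))):
    for k,v in ns.items():
        d=pick(k,n,v)
        if d: M[k,n]=d["region"]; print(k,n,round(d["score"],2),[round(float(x),1) for x in d["extent"]],d["region"].sum())
        else: print("miss",k,n)
np.save("M.npy",M,allow_pickle=True)
def fit(k,gen,x0,views,extra=None):
    def f(p):
        s=0
        for n in views:
            if (k,n) not in M: continue
            m=M[k,n].astype(np.float32)
            if k=="meter" and ("cap_center",n) in M: m=np.maximum(m,M["cap_center",n]*0)
            h=hullmask(gen(p),n); w=np.ones_like(m)
            if k=="meter" and ("cap_center",n) in M: w[cv2.dilate(M["cap_center",n].astype(np.uint8),np.ones((3,3)))>0]=0
            s+=(np.abs(m-h)*w).sum()
        return s
    sim=np.array([x0]+[np.array(x0)+np.eye(len(x0))[i]*([8,8,.1][i]) for i in range(len(x0))])
    r=minimize(f,x0,method="Nelder-Mead",options=dict(initial_simplex=sim,xatol=.02,fatol=.2))
    return np.round(r.x,3),round(r.fun,1)
m0=up("top",[342,217],80); t0=up("top",[439,260],10); c0=up("top",[345,232],130); print(m0,t0,c0)
for v in(["top"],["side"],["top","side"]):
    print(v)
    print(" meter",fit("meter",lambda p:box(p[0],p[1],p[2],170,130,80),[*m0,.1],v))
    print(" tray",fit("tray",lambda p:box(p[0],p[1],p[2],180,140,15),[*t0,0],v))
for n in("top","side"):
    print(" cap",n,fit("cap_center",lambda p:cyl(p[0],p[1],84,128,27),[*c0],[n]) )
E
```

```text
meter top 0.64 [342.8, 215.1, 69.9, 83.1] 4038
tray top 0.61 [438.9, 262.1, 68.9, 79.3] 4622
cap_center top 0.92 [345.8, 230.4, 22.6, 26.7] 509
meter side 0.72 [317.4, 228.0, 88.1, 76.2] 3864
tray side 0.55 [352.8, 315.0, 116.2, 82.7] 5324
cap_center side 0.56 [305.4, 203.6, 28.5, 35.1] 664
[554.79063922 -32.22391399] [ 452.02865595 -264.64091557] [522.49873011 -35.85314308]
['top']
 meter (array([ 5.55664e+02, -2.93870e+01,  1.47000e-01]), np.float64(94.9))
 tray (array([ 4.53516e+02, -2.63344e+02, -1.17000e-01]), np.float64(97.3))
['side']
 meter (array([ 5.58419e+02, -2.77960e+01,  1.97000e-01]), np.float64(303.8))
 tray (array([ 4.51374e+02, -2.64407e+02, -1.20000e-01]), np.float64(109.4))
['top', 'side']
 meter (array([ 5.55834e+02, -2.91370e+01,  1.48000e-01]), np.float64(452.1))
 tray (array([ 4.52716e+02, -2.63892e+02, -1.17000e-01]), np.float64(251.9))
 cap top (array([523.422, -35.008]), np.float64(43.5))
 cap side (array([521.019, -35.732]), np.float64(111.7))
```

```bash
python3 - <<'E'
from h import *
C=np.array([521.8,-34.9])
goto([*C,215],[180,0,0]); grip(50,25)
move_l([*C,132],speed=120)
o=get_obs();print(o["t"],o["tcp_pos"],o["ee_rot"],o["joint_pos"],o["wrist_force"])
for n in("side","top"):
    im=get_image(n); cv2.imwrite(f"pics/{n}1.png",im[:,:,::-1])
im=get_image("side");cv2.imwrite("pics/side1c.png",cv2.resize(im[100:260,220:420,::-1],None,fx=4,fy=3.7))
E
```

```text
4.575 [522.47420815 -35.04632691 132.67633604] [ 1.79986146e+02 -7.46418562e-02 -2.13657194e-03] [-1.15204497e+01  6.34041230e+00  1.10787406e+02  1.49508108e-03
  6.27962763e+01 -1.15189867e+01] [ 1.11847292  0.70812613 -0.15265861]
```

View pics/side1c.png

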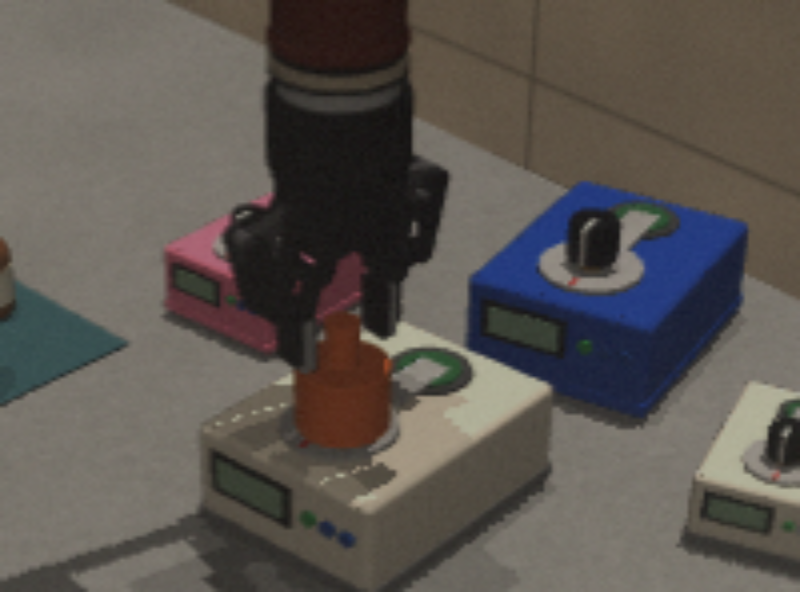

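The crop shows the fingers on either side of the orange stud, which is at about (345,340) in the crop, and just above the cup's top. Next I'll grip and lift.

```bash
python3 - <<'E'
from h import *
C=np.array([521.8,-34.9])
grip(10,35)
o=get_obs();print(o["t"],o["grip_width"],o["tcp_pos"],o["wrist_force"])
move_l([*C,195],speed=100)
o=get_obs();print(o["t"],o["grip_width"],o["tcp_pos"],o["wrist_force"])
im=get_image("side");cv2.imwrite("pics/side2c.png",cv2.resize(im[100:260,220:420,::-1],None,fx=4,fy=3.7))
im=get_image("top");cv2.imwrite("pics/top2.png",im[:,:,::-1])
E
```

```text
5.1 18.930254621335497 [522.17570278 -34.96168529 132.53034967] [-0.35180506  0.43737583  2.42983633]
5.8833 18.493231128605355 [521.22721626 -34.81430976 194.34011523] [ 0.32005396 -0.3558875  -0.13465033]
```

View pics/side2c.png

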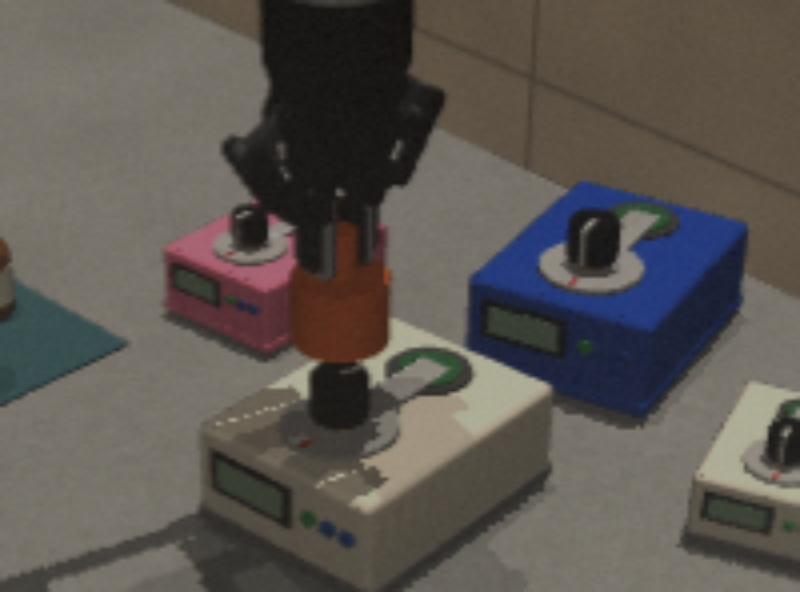

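The cap is held upright at crop (340,310), and the black knob below it is now uncovered. I'll place the cap at the tray centre.

```bash
python3 - <<'E'
from h import *
T=np.array([452.7,-263.9])
q=get_obs()["tcp_pos"]
move_l([*T,160],speed=170)
move_l([*T,60],speed=120)
z=55
f0=get_obs()["wrist_force"][2]
while z>48:
    move_l([*T,z],speed=30); o=get_obs(); print(z,o["tcp_pos"][2],o["wrist_force"]-[0,0,f0],o["t"])
    if o["wrist_force"][2]-f0>2.5: break
    z-=1
im=get_image("side");cv2.imwrite("pics/side3c.png",cv2.resize(im[200:360,260:460,::-1],None,fx=4,fy=3.7))
print(regions_of and [(d["score"],d["extent"]) for d in spot_in("cap_center","side")])
E
```

```text
55 55.14691985274603 [-0.82388906  0.83013627 -1.24589069] 8.8583
54 54.009028278012195 [-0.45797956 -0.23760855 -1.23120971] 9.1083
53 52.90377783370045 [-0.52747338  0.6031096  -0.46592675] 9.3583
52 52.51268432952096 [-0.38256363  1.74637542  2.45286675] 9.6083
51 52.43210049455603 [-1.75094184  2.44967204  9.36945803] 9.8583
[(0.78, [354.1, 301.5, 28.9, 35.4]), (0.4, [307.7, 206.3, 16.0, 14.3])]
```

View pics/side3c.png

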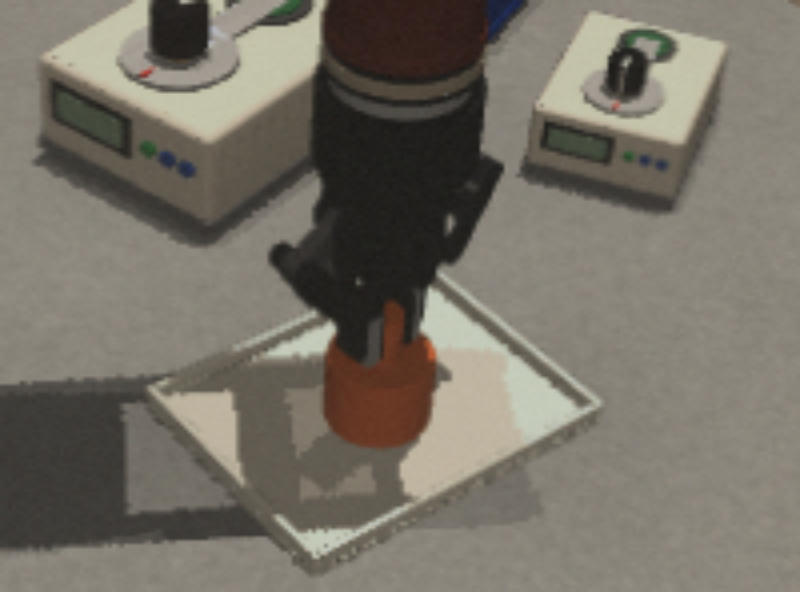

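The cap stands inside the tray and contact came at TCP z 52.5, as expected. I'll release it, retreat and look at the screw.

```bash
python3 - <<'E'
from h import *
T=np.array([452.7,-263.9])
move_l([*T,52.4],speed=30)
grip(50,35)
move_l([*T,130],speed=150)
o=get_obs();print(o["t"],o["grip_width"],o["joint_pos"])
im=get_image("side");cv2.imwrite("pics/side4c.png",cv2.resize(im[160:360,240:440,::-1],None,fx=3,fy=3))
im=get_image("top");cv2.imwrite("pics/top4c.png",cv2.resize(im[160:320,280:480,::-1],None,fx=4,fy=3.7,interpolation=cv2.INTER_CUBIC))
np.save("top4.npy",im)
for n in("top","side"): 
  ds=regions_of("screw_grip",n); print(n,[(round(d["score"],2),np.round(d["extent"],1)) for d in ds])
  np.save(f"screw_{n}.npy",ds,allow_pickle=True)
E
```

```text
11.2833 49.97556144520305 [-3.79137496e+01  6.64744559e+00  1.10840244e+02 -1.15246099e-03
  6.25638578e+01 -3.79164448e+01]
top [(0.57, array([241.6, 180.9,   7.4,   9.8])), (0.44, array([347.2, 233.4,  11.2,  12.8]))]
side [(0.75, array([304.5, 205.2,  16.3,  23.3])), (0.51, array([416.5, 218.8,  11.8,  16. ]))]
```

View pics/side4c.png

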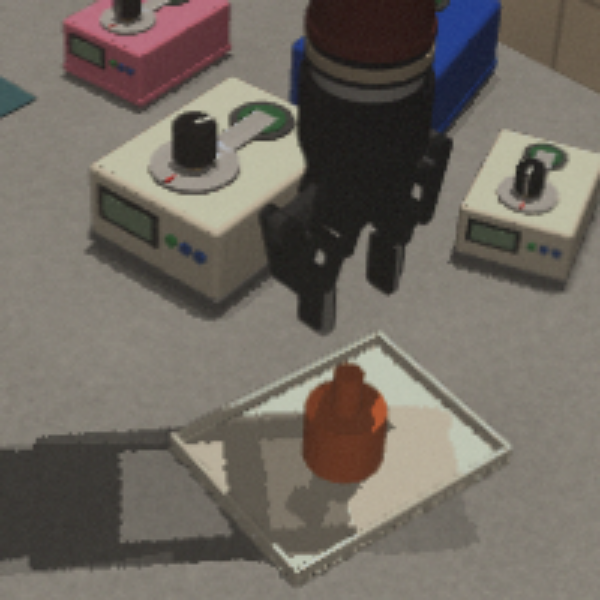

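View pics/top4c.png

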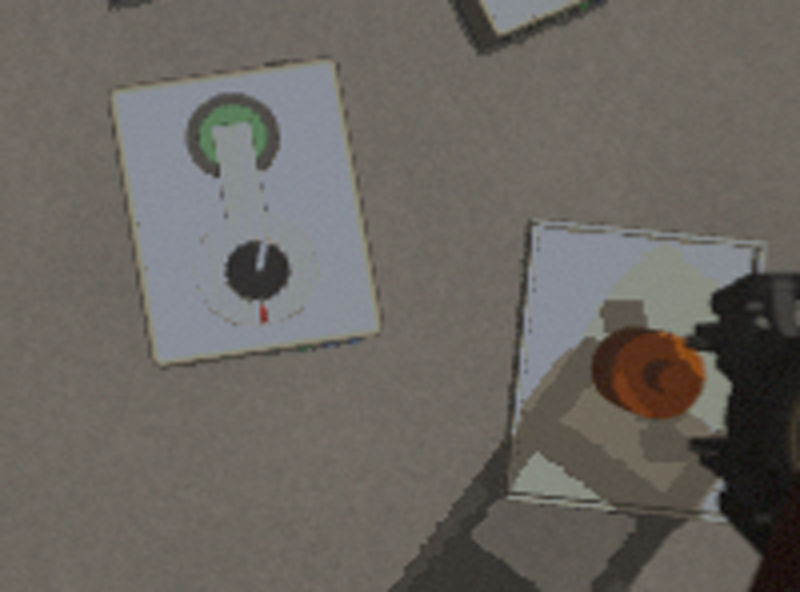

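The cap stands upright and free in the tray. On the screw, the pointer runs from top crop (258,270) to (263,243), and the red mark is at (264,314). I'll compute the angle from these.

```bash
python3 - <<'E'
from h import *
px=lambda u,v:np.array([280+(u+.5)/4-.5,160+(v+.5)/3.7-.5])
# knob top centroid by dark pixels
im=np.load("top4.npy"); 
g=im[222:244,335:360].max(2); m=g<75
n,l,s,c=cv2.connectedComponentsWithStats(m.astype(np.uint8)); 
for i in range(1,n): print(s[i],c[i]+[335,222])
g=im[222:244,335:360].mean(2).astype(int); print(g[2:20,6:20])
k=up("top",px(258,270),120);tip=up("top",px(264,241),120);r=up("top",px(264,314),84)
print(k,tip,r)
a=np.degrees(np.arctan2(*(tip-k)[::-1])); print("pointer",a)
for d in np.load("screw_side.npy",allow_pickle=True)[:1]:
    reg=d["region"]
    def f(p): return np.abs(reg-hullmask(cyl(p[0],p[1],90,120,16),"side")).sum()
    r=minimize(f,[521.5,-34.6],method="Nelder-Mead",options=dict(initial_simplex=[[521.5,-34.6],[526,-34.6],[521.5,-29]]));print("side",r.x,r.fun)
for d in np.load("screw_top.npy",allow_pickle=True):
    if abs(d["extent"][0]-347)<5:
        reg=d["region"]
        f=lambda p: np.abs(reg-hullmask(cyl(p[0],p[1],90,120,16),"top")).sum()
        r=minimize(f,[521.5,-34.6],method="Nelder-Mead",options=dict(initial_simplex=[[521.5,-34.6],[526,-34.6],[521.5,-29]]));print("top",r.x,r.fun)
E
```

```text
[  2   4  15  15 166] [343.71686747 233.09638554]
[[141 140 134 135 143 130 131 143 142 140 139 141 141 141]
 [116  75  77  73 115 140 131 134 134 140 139 141 140 140]
 [ 62  49  54  67 132 119  74  69 109 140 140 139 141 143]
 [ 49  50  52  62 138 114  51  47  73 137 137 141 141 140]
 [ 47  54  48  83 142  93  53  51  49  74 114 141 138 141]
 [ 49  50  49 104 141  74  50  47  45  50  85 136 142 141]
 [ 50  49  49 108 142  71  44  50  48  47  53 137 141 139]
 [ 49  49  52 133 143  62  49  50  49  44  46 114 140 140]
 [ 48  51  51 120 103  52  48  46  48  49  47 107 140 138]
 [ 48  47  50  69  61  51  49  47  48  46  52  83 139 140]
 [ 51  47  49  51  50  48  48  48  48  47  49 104 140 141]
 [ 47  49  50  49  47  46  47  50  47  46  65 133 142 139]
 [ 49  47  47  48  49  50  47  47  44  47  75 138 138 142]
 [ 50  46  47  45  47  45  49  46  47  77 107 138 142 138]
 [ 47  48  48  47  49  48  48  45  59 132 135 141 142 143]
 [ 49  49  49  45  48  50  43  74 103 141 140 142 138 142]
 [ 82  72  50  58  67  58  83 130 136 140 141 141 140 141]
 [130  94 129 129  93 130 135 140 139 141 140 140 138 142]]
[521.08551381 -34.51569817] [537.43922541 -37.87498256] [494.48696185 -39.20751367]
pointer -11.607898508607411
side [520.43042901 -34.73931172] 25.6875
top [522.14918296 -34.50055016] 20.8125
```

The screw is about 160° out (2.79 rad, within the stated range). I'll grip it with j6 near -100° so the whole turn fits in one grasp.

```bash
python3 - <<'E'
from h import *
C=np.array([521.3,-34.6]);T=np.array([452.7,-263.9])
move_l([*T,180],speed=200)
goto([*C,180],[180,0,88.5]); grip(58,45)
print(get_obs()["joint_pos"],get_obs()["t"])
move_l([*C,90.5],speed=120)
o=get_obs();print(o["t"],o["tcp_pos"],o["wrist_force"],o["moment"])
grip(25,45)
o=get_obs();print(o["t"],o["grip_width"],o["tcp_pos"],o["wrist_force"],o["moment"],o["joint_pos"])
im=get_image("side");cv2.imwrite("pics/side5c.png",cv2.resize(im[120:280,220:420,::-1],None,fx=4,fy=3.7))
E
```

```text
[-1.16018870e+01  2.85642170e+00  1.08922480e+02 -7.79014443e-03
  6.82289235e+01 -9.99806316e+01] 13.1417
14.0417 [522.07593007 -34.76591718  91.22806061] [ 0.26275323 -0.21494919 -0.13084014] [ 0.04284208  0.03033944 -0.07468722]
14.4 30.938457710373484 [522.31631749 -36.07689747  92.12638851] [-1.70365722 -4.67343288  6.75168149] [-0.78365659  0.26685439  0.05706944] [ -11.55102591    9.66870567  112.099249     -0.16788506   58.08077595
 -100.0006853 ]
```

View pics/side5c.png

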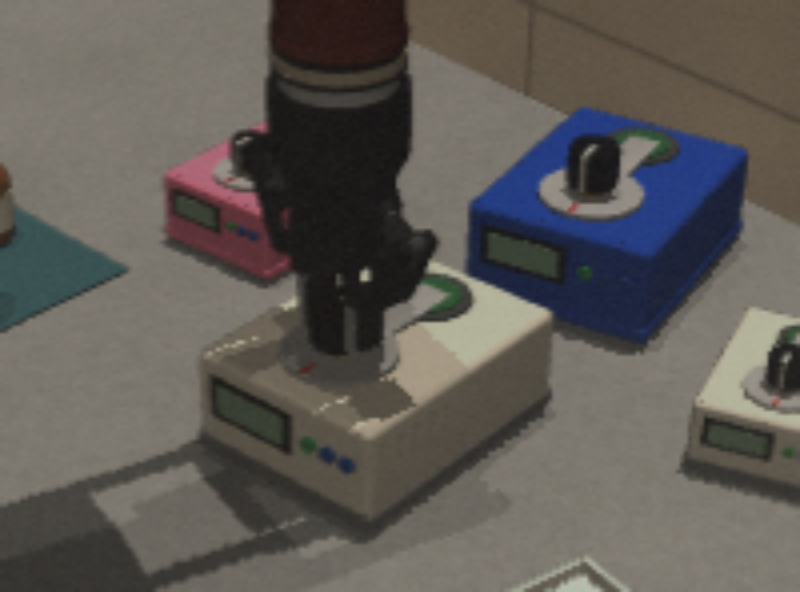

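The pads grip the knob. A side force of about 5 N means the true axis is about 1.3 mm toward -y, so I'll recentre and then turn.

```bash
cat >> h.py <<'E'
def st(tag=""):
    o=get_obs();print(tag,round(o["t"],2),"j6",round(o["joint_pos"][5],2),"yaw",round(o["ee_rot"][2],2),"F",o["wrist_force"].round(1),"M",o["moment"].round(3),"tcp",o["tcp_pos"].round(1),"w",round(o["grip_width"],1),flush=True);return o
E
python3 - <<'E'
from h import *
move_l([521.3,-36.1,90.5],speed=20); st("recentred")
Q=solve_ik([521.3,-36.1,90.5],[180,0,88.5]);Q=np.array(Q);print(Q)
np.save("Q.npy",Q)
for a in(-75,-20,10):
    q=Q.copy();q[5]=a;move_j(q);st(a)
E
```

```text
recentred 14.7 j6 -100.16 yaw 88.48 F [-0.7 -1.1  6.8] M [-0.147  0.3    0.025] tcp [522.3 -36.2  92.1] w 30.8
[-1.16598262e+01  9.77661409e+00  1.12183497e+02 -2.54444375e-14
  5.80398886e+01 -1.00159826e+02]
-75 15.2 j6 -74.99 yaw 63.33 F [-2.1 -1.3  6.9] M [-0.348  0.322 -0.045] tcp [522.2 -36.5  92.1] w 30.7
-20 16.12 j6 -19.99 yaw 8.35 F [-3.8 -2.9  7.4] M [-0.535  0.652 -0.077] tcp [521.6 -37.   92.1] w 30.6
10 16.68 j6 10.01 yaw -21.65 F [-5.2 -3.2  8.9] M [-0.463  0.824 -0.042] tcp [521.1 -36.9  92.1] w 30.7
```

```bash
python3 - <<'E'
from h import *
Q=np.load("Q.npy"); q=Q.copy();q[5]=10
s=solve_ik([520.2,-36.8,90.5],[180,0,-11.66-10]); s=np.array(s); print(s); np.save("Q2.npy",s)
move_j(s);st("c")
q=s.copy()
for a in(30,42): q[5]=a;move_j(q);o=st(a)
m0=o["moment"][2]
a=42
while a<78:
    a+=2;q[5]=a;move_j(q);o=st(a)
    if abs(o["moment"][2]-m0)>0.15: break
E
```

```text
[-1.17604699e+01  9.65739438e+00  1.12323474e+02 -2.54444375e-14
  5.80191316e+01  9.89953013e+00]
c 16.93 j6 9.9 yaw -21.67 F [-2.3 -1.1  5.7] M [-0.138  0.332 -0.028] tcp [521.1 -36.9  92.1] w 31.0
30 17.37 j6 30.02 yaw -41.79 F [-2.1 -0.1  7.5] M [-0.104  0.49  -0.033] tcp [520.8 -36.7  92.1] w 30.8
42 17.68 j6 42.02 yaw -53.79 F [-3.5  0.9  8.2] M [-0.118  0.487 -0.031] tcp [520.7 -36.6  92.1] w 30.5
44 17.93 j6 44.01 yaw -55.78 F [-2.6 -0.5  7.5] M [-0.091  0.479 -0.033] tcp [520.8 -36.6  92.1] w 30.7
46 18.18 j6 46.01 yaw -57.78 F [-2.7  0.4  8.5] M [-0.07   0.544 -0.053] tcp [520.7 -36.6  92.1] w 31.0
48 18.43 j6 48.01 yaw -59.78 F [-2.4 -1.2  8.2] M [-0.009  0.538 -0.051] tcp [520.7 -36.5  92.1] w 30.9
50 18.68 j6 50.01 yaw -61.78 F [-2.8 -0.4  7. ] M [-0.017  0.594 -0.035] tcp [520.7 -36.5  92.1] w 30.7
52 18.93 j6 52.02 yaw -63.79 F [-3.3 -0.5  6.7] M [-0.023  0.528 -0.044] tcp [520.7 -36.5  92.1] w 30.6
54 19.18 j6 54.01 yaw -65.78 F [-2.2 -0.2  8.1] M [ 0.015  0.507 -0.083] tcp [520.7 -36.5  92.1] w 30.9
56 19.43 j6 56.01 yaw -67.79 F [-2.4  0.4  7.3] M [-0.017  0.541 -0.01 ] tcp [520.7 -36.5  92.1] w 31.0
58 19.68 j6 58.01 yaw -69.79 F [-2.6 -0.3  7.3] M [ 0.035  0.521 -0.002] tcp [520.6 -36.4  92.1] w 30.7
60 19.93 j6 60.01 yaw -71.79 F [-2.6  0.6  8.4] M [0.02  0.613 0.019] tcp [520.6 -36.4  92.1] w 30.5
62 20.18 j6 61.93 yaw -73.67 F [-3.6  1.2  8.3] M [0.061 0.556 0.36 ] tcp [520.6 -36.4  92.1] w 30.5
```

There is a sharp stop at j6 of about 60.5°, where the vision estimate put it (60°). I'll press once more to confirm that it isn't slipping, then back off 90°.

```bash
python3 - <<'E'
from h import *
q=np.load("Q2.npy")
for a in(63,64,62,61,60,59): q[5]=a;move_j(q);st(a)
im=get_image("side");cv2.imwrite("pics/side6c.png",cv2.resize(im[160:240,260:360,::-1],None,fx=8,fy=7.4,interpolation=cv2.INTER_CUBIC))
E
```

```text
63 20.43 j6 62.85 yaw -74.57 F [-2.7  0.6  7.9] M [0.13  0.498 0.782] tcp [520.6 -36.4  92.1] w 31.0
64 20.68 j6 63.91 yaw -75.65 F [-0.8  0.2  6.6] M [0.165 0.306 0.457] tcp [521.1 -36.3  92.1] w 30.8
62 20.93 j6 61.98 yaw -73.76 F [-2.1  0.7  7. ] M [0.129 0.276 0.088] tcp [521.1 -36.3  92.1] w 30.6
61 21.18 j6 60.99 yaw -72.76 F [-0.6  1.2  6.3] M [0.086 0.26  0.051] tcp [521.1 -36.3  92.1] w 30.5
60 21.43 j6 59.99 yaw -71.77 F [-1.3 -0.   7.2] M [0.054 0.264 0.112] tcp [521.1 -36.3  92.1] w 30.5
59 21.68 j6 58.99 yaw -70.76 F [-1.9  0.6  6.2] M [0.052 0.316 0.029] tcp [521.1 -36.3  92.1] w 30.7
```

View pics/side6c.png

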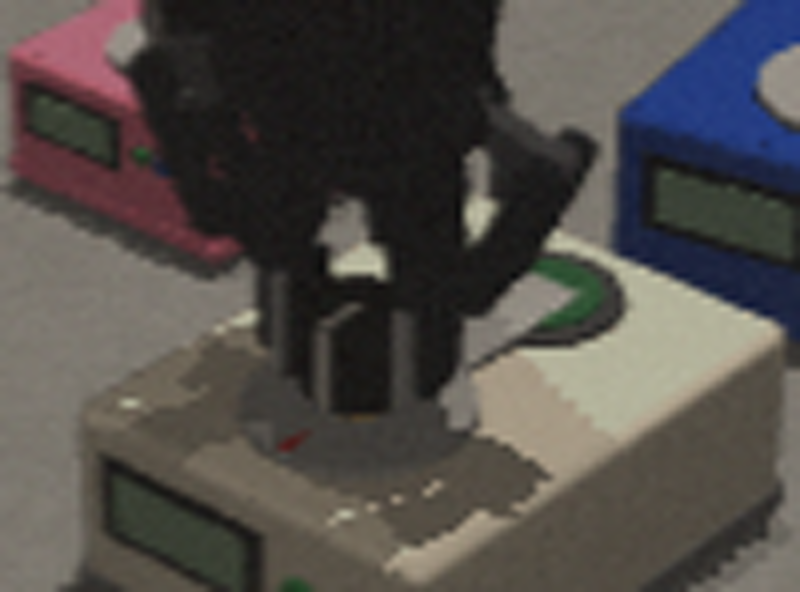

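At j6 = 64 the pads slipped slightly: the moment fell from 0.78 to 0.46 N m. From the stiffness, the seat is now at j6 of about 62.8, so a quarter turn back puts j6 at about -27.2. I'll move there and verify with the pointer.

```bash
python3 - <<'E'
from h import *
q=np.load("Q2.npy")
im6=cv2.imread("pics/side6c.png")
q[5]=20;move_j(q);st(20)
q[5]=-27.2;move_j(q);o=st(-27.2)
def mark(im,x0,y0,s,t,angs,C,n):
    for a,col in angs:
        p=np.radians(188.5+a); d=np.array([np.cos(p),np.sin(p)])
        P=[[*C,120],[*(C+16*d),120],[*(C+16*d),92]]
        uv=proj(P,n)
        pts=[(int((u-x0+.5)*s),int((v-y0+.5)*t)) for u,v in uv]
        for k in range(2): cv2.line(im,pts[k],pts[k+1],col,1)
        print(n,a,uv.round(1).tolist())
C=np.array([521.3,-36.0])
mark(im6,260,160,8,7.4,[(3.8,(0,255,0))],C,"side"); cv2.imwrite("pics/side6m.png",im6)
im=get_image("side")
c=cv2.resize(im[160:240,260:360,::-1],None,fx=8,fy=7.4,interpolation=cv2.INTER_CUBIC);cv2.imwrite("pics/side7c.png",c)
mark(c,260,160,8,7.4,[(90,(0,255,0))],C,"side");cv2.imwrite("pics/side7m.png",c)
im=get_image("top");c=cv2.resize(im[190:270,300:400,::-1],None,fx=8,fy=7.4,interpolation=cv2.INTER_CUBIC);cv2.imwrite("pics/top7c.png",c)
E
```

```text
20 22.43 j6 19.99 yaw -31.77 F [-2.2  0.8  6.3] M [0.067 0.284 0.072] tcp [521.2 -36.4  92.1] w 30.5
-27.2 23.23 j6 -27.21 yaw 15.43 F [-1.1  0.5  5.4] M [0.038 0.186 0.034] tcp [521.5 -36.5  92.1] w 30.9
side 3.8 [[304.8, 200.3], [300.3, 203.7], [300.4, 214.0]]
side 90 [[304.8, 200.3], [310.3, 203.0], [310.2, 213.4]]
```

View pics/side6m.png

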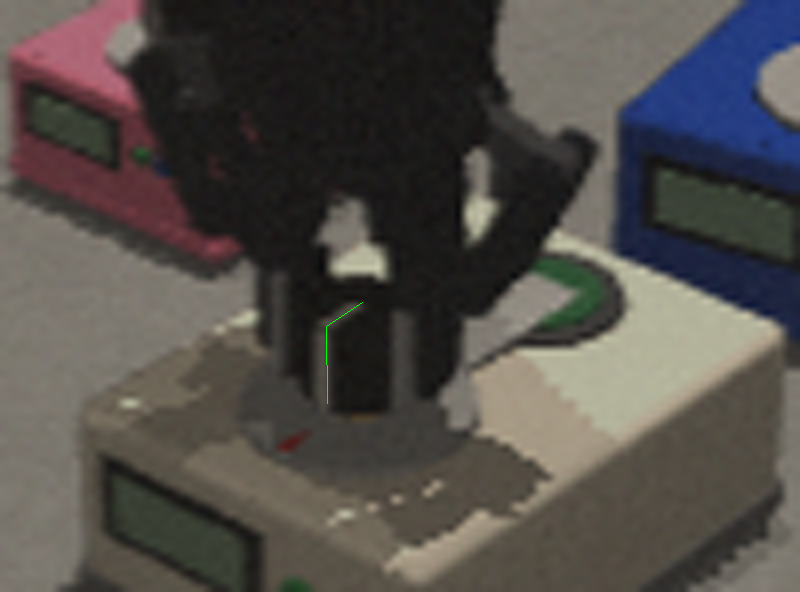

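View pics/side7c.png

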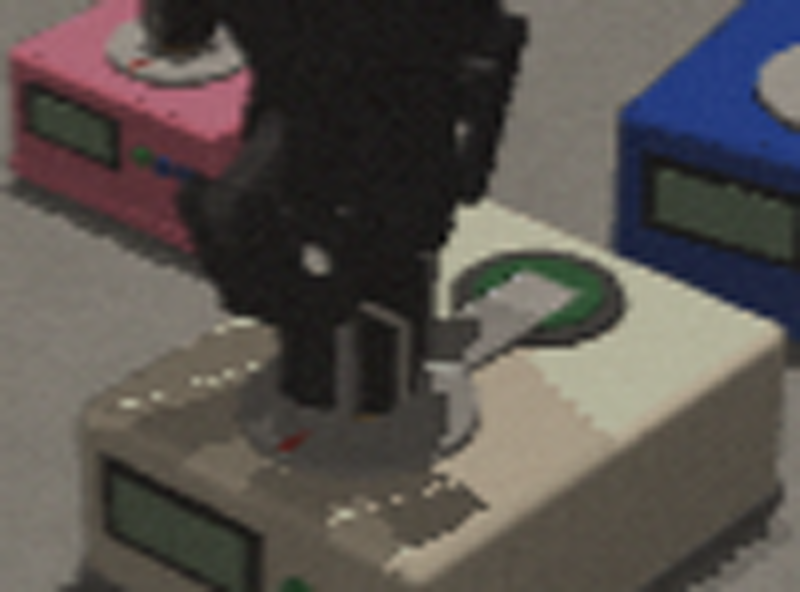

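View pics/top7c.png

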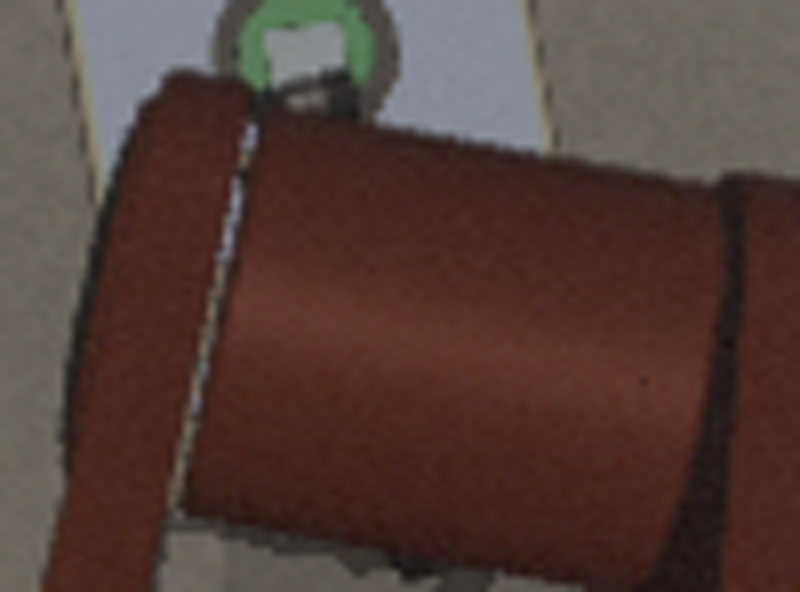

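The side pointer line shows at crop x of about 405, against 406 predicted for 90°. The near-seat picture was about 0.7 px off (roughly 6°), which leaves some doubt because of the slip. There is time to spare, so I'll gently touch the seat again, finding contact below the slip torque, and back off from there.

```bash
python3 - <<'E'
from h import *
q=np.load("Q2.npy")
q[5]=58;move_j(q);o=st(58);A=[];
for a in np.arange(59.5,66,0.75):
    q[5]=a;move_j(q);o=get_obs();m=[o["moment"][2]]
    for _ in range(2): wait(.03);m.append(get_obs()["moment"][2])
    j=get_obs()["joint_pos"][5];A.append((j,np.mean(m)));print(round(j,2),round(np.mean(m),3),o["tcp_pos"].round(1),flush=True)
    if np.mean(m)>0.38: break
for _ in range(3):
    pass
im=get_image("side");cv2.imwrite("pics/side8.png",im[:,:,::-1])
st("end")
E
```

```text
58 24.67 j6 58.01 yaw -69.79 F [-2.   0.7  6.6] M [ 0.096  0.301 -0.051] tcp [521.1 -36.3  92.1] w 30.8
59.51 -0.053 [521.1 -36.3  92.1]
60.26 -0.031 [521.1 -36.3  92.1]
61.01 -0.033 [521.1 -36.3  92.1]
61.76 -0.076 [521.1 -36.2  92.1]
62.51 -0.045 [521.1 -36.3  92.1]
63.22 0.155 [521.1 -36.3  92.1]
63.91 0.512 [521.1 -36.3  92.1]
end 26.93 j6 63.91 yaw -75.66 F [-2.2  0.6  6.7] M [0.136 0.321 0.456] tcp [521.1 -36.3  92.1] w 30.6
```

Contact is confirmed at j6 = 62.8, with no slip this time (same torque at the same angle). I'll back off 90°.

```bash
python3 - <<'E'
from h import *
q=np.load("Q2.npy")
q[5]=-27.3;move_j(q);wait(.2);st("final")
a=cv2.imread("pics/side8.png")[:,:,::-1];b=get_image("side");cv2.imwrite("pics/side9.png",b[:,:,::-1])
c=cv2.resize(b[160:360,250:450,::-1],None,fx=3,fy=3,interpolation=cv2.INTER_CUBIC);cv2.imwrite("pics/side9c.png",c)
for n,im,lo in(("seat",a,297),("final",b,307)):
    g=im[206:210,lo:lo+7].mean((0,2)); w=np.clip(g-45,0,None); print(n,g.round(0),(w*np.arange(lo,lo+7)).sum()/w.sum())
for nm in("cap_center","bottle_a_center","beaker_center"):
    print(nm,[(round(d["score"],2),np.round(d["extent"])) for d in spot_in(nm,"side")])
E
```

```text
final 28.55 j6 -27.31 yaw 15.53 F [-0.7 -0.7  4.8] M [0.041 0.18  0.002] tcp [521.5 -36.5  92.1] w 30.8
seat [27. 30. 72. 53. 28. 25. 22.] 299.2298578199052
final [26. 26. 42. 66. 44. 36. 66.] 311.48228346456693
cap_center [(0.6, array([354., 301.,  28.,  37.]))]
bottle_a_center [(0.78, array([217., 170.,  16.,  26.]))]
beaker_center [(0.89, array([208., 192.,  23.,  31.]))]
```

View pics/side9.png

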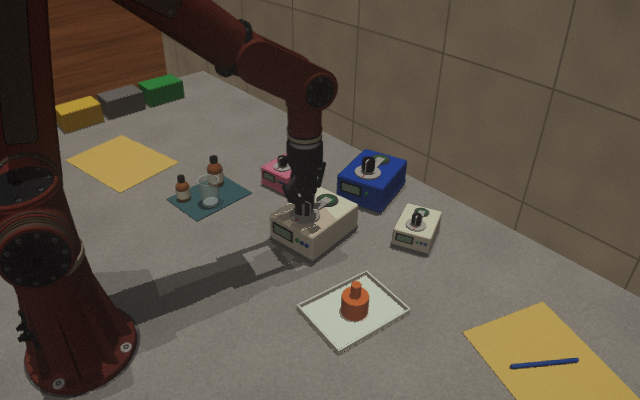

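View pics/side9c.png

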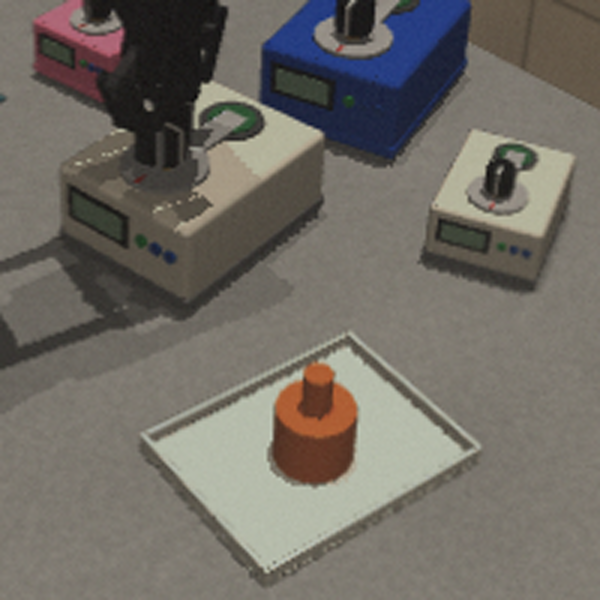

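The picture shows the cap upright in the tray at (354,301) and the gripper on the knob. The pointer line is at column ~310 (310.2 predicted for 90°), and the bottles and beaker are where they were.

```bash
python3 -c "
from station import *
print(sign_off())"
```

```text
the job is handed in; nothing more can be done
None
```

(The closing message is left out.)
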